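Turn the tube block and hold the viewing lens at its mark

ROBOT

A 7-joint arm with a two-finger parallel gripper is mounted at the origin on the work surface. World frame = base frame: x ahead of the robot, y to its left, z up, the work surface at z = 0. Lengths are in mm, angles in rad, forces in N, time in s.
With the tool pointing down it reaches from about 400 to 875 mm from the base axis. Payload 4.4 kg.
Tool frame: the origin (TCP) lies midway between the tips of the shut fingers; the grasp point (between the pads) lies 19 mm behind it; z points along the fingers, y is the line along which they close (so a half turn about z gives the same grasp; the last joint's range is limited). The gripper opens to 85 mm and grips with 20 to 120 N. Pads are 22 mm wide; open, the fingers measure 114 mm over their backs; the gripper's body (76 mm by 85 mm) begins 54 mm behind the grasp point. The pads swing forward as they close: fully open they stand 13 mm farther back than shut.
Start: joints at [-1.37, 0.628, 0.038, 1.517, -0.027, 0.996, -0.02], TCP at [171.345, 627.024, 231.313] pointing down, gripper open.
Joint ranges: [-3.06, 3.06], [-0.37, 2.12], [-1.25, 1.32], [0.18, 2.47], [-1.1, 4.24], [0.23, 1.98], [-2.94, 2.94]. Speed limits (rad/s): [2.57, 2.57, 3.14, 3.14, 3.14, 3.14, 3.14].

INTERFACE

Orientations are given as [roll, pitch, yaw] about the fixed x, y, z axes, in that order (R = Rz(yaw) Ry(pitch) Rx(roll)).
In Python, from cell import ctrl gives the robot as it stands.
- The arm moves only by the shell command python3 -m handwheel 'ROWS'. ROWS is JSON, a list of rows, each a list of 3 entries, a list of its own where there are three numbers: the turn, a rotation vector about the tool's x, y, z in degrees, then the shift along the tool's x, y, z in m, then the closure, from 0 (fully open) to 1 (shut). A call has 1 to 5 rows; each row shifts and turns the commanded pose from where the row before left it, along the tool's axes as they then stand; what a row does not reach is not made up. A row lasts 1/12 s, in which the tool goes at most 41.7 mm and 7.16 degrees, less where a joint would pass 70% of its speed; a pose out of reach is approached as far as the arm can. A call is refused whole if a number of a shift passes 0.0417 or a number of a turn 7.16, either way. A call with a gripper value outside its range is refused whole. The fingers move at their own pace and stop on an object; the grip force is fixed at half the most. Time passes only in rows, so rows that do not move let the fingers close. It gives the time, the measured TCP pose, the force, the opening and the grip force at its end, in the units of the state.
- ctrl.read_state(): the state, without advancing time (a new reading comes with each control period).
- ctrl.get_image(name): name is "side" or "top"; returns a dict with "pixels" (384x512x3 uint8, red, green, blue), "fx", "fy", "cx", "cy" (pixels), "pose" (4x4, takes a point from camera to world coordinates). Camera axes: x right, y up, looking along -z (the intrinsics and any distortion apply to the point x, -y, -z); pixel columns grow to the right and rows downward; lengths in mm; the calibration is good to about 2 mm. A picture is of the moment at which its call begins. There is no depth.
- ctrl.finish_job(): hands the job in; it is judged then, once.
The state is a dict: "clock": time; "qpos": joint angles; "qd": joint speeds; "tau": joint torques, N m; "eef_pos": TCP position; "tool_rot": TCP orientation; "force": force on the tool from outside, world axes, zero at the start; "torque": the same for the moment, N m; "width": finger opening in mm; "gripper_force": force on a finger pad.
Only numpy, scipy, OpenCV 4.12 (cv2) and the standard library are available. Lean on these libraries where they do the work, as an engineer would, in place of code of your own. Each camera call takes 0.05 s, during which the arm holds its last target. There are 200 camera calls.

TASK

First turn the white tube block so that its three tubes face away from the stop bar, and leave it standing on the bench with its plain back flush against the raised stop bar, wholly within the bar's length. Then push the round lock button on the lens slide fully in, take the magnifier by its upright tab and pull it out until the pointer on the slide is in line with the one long mark of the scale. A spring draws the lens back, so finish still holding the tab, with the pointer steady on the long mark; leave the other things on the bench where they are.

Things in the scene. Friction and masses are not known exactly. Their poses are not given: they have to be found in the camera images.
- block: loose white tube block, 50 x 50 mm, 75 mm high, 0.14 to 0.28 kg, upright on the bench. Origin at the centre of its underside, z up. -x face: plain back; y faces: plain sides 50 mm apart, good to grasp from above; +x face: open, with three capped tubes in a row, grey caps along that top edge up to 84 mm high. Starts past the stop bar's +y end, to be turned 50 to 125 degrees clockwise from above
- open_face (a point): centre of the block's open face with the tubes, 25 mm from the block's centre along the block's +x, 37.5 mm above its underside
- bar_face (a point): middle of the fixed metal stop bar's working face, at bench height. Bar 100 mm long along this y, 10 mm thick, 30 mm high; bench in front of it is clear. +x is level, out of the face to where the block belongs: seated, the block's origin is 25 mm along +x, within 25 mm along y, its x axis along this x. These are the axes of the whole fixed station; +y is the way the lens pulls out
- magnifier: magnifier on the slide's end. Origin on the bench below its tab, axes as bar_face. Grey upright tab, 14 mm along y, 24 mm along x, 93 to 136 mm above the bench: the handle, taken from above across its 14 mm. Below it a 24 mm carriage and a round 52 mm lens facing x, centre 40 mm high. Home: 115 mm along +x and 90 mm along -y from bar_face, 90 mm along +y from the lock button
- grip (a point): point to grip on the magnifier's tab: its middle, 116 mm above the bench
- boom (a joint): how far the slide is pulled out, in m: 0 is home, up to 0.105, towards +y of bar_face. Locked at 0 (about 2 mm play) until the lock button is in; a spring pulls it home with 3 N at 0, rising to about 5.5 N at 0.1; it stays nowhere by itself.
- pointer (a point): tip of the small dark pointer that rides along the top of the rail housing with the slide (96 mm above the bench, 230 mm along -y from the magnifier's origin); it moves one to one with the slide
- mark (a point): the one long mark, across the whole 18 mm width of the white scale strip on top of the fixed rail housing, beside the pointer's path; short marks 10 mm apart either side. Axes as bar_face; the pointer is in line when its y in these axes equals this point's. It lies 55 to 85 mm of pull-out from home, set elsewhere each time
- lock (a joint): how far the lock button is pressed, in m: 0 out, 0.007 fully in (straight down). It takes about 4 N, then stays in where it is left; the slide is free from 0.006.
- lock_top (a point): centre of the top of the round grey lock button, 18 mm diameter, standing 11 mm proud of a 36 x 40 mm collar on the rail housing; its top is 117 mm above the bench when out
- vial: small capped vial, 22 mm diameter, 45 mm high, standing; leave alone
- jar: white jar, 84 mm diameter, 110 mm high; leave alone
- flask: conical glass flask, 80 mm diameter, 120 mm high; leave alone
- tipbox: yellow box of pipette tips, 120 x 85 mm, 54 mm high; leave alone
- beadpot: small pot, 44 mm diameter, 50 mm high, standing; leave alone
- pipette: hand pipette lying on the bench, 210 mm long, 22 mm thick; leave alone
- tray: shallow yellow tray with a card, 160 x 120 mm, 22 mm high; leave alone
Not all that is in view belongs to the job. Leave any yellow look-alike of the block alone.

How it is judged (in metres and radians):
On the way, in this order (a step that is already met when the one before it is completed fails the run):
1. the tube block stands released with its back against the stop bar, tubes facing away (x of block in the frame of bar_face between 0.02 and 0.029 m and x of open_face in the frame of bar_face above 0.046 m and y of block in the frame of bar_face between -0.028 and 0.028 m and angle between the x axis of block and the x axis of bar_face, either way round below 0.09 rad and angle between block's own z axis and vertical below 0.05 rad and height (world z) of block below 0.004 m and contact force between the fingers and block below 0.1 N and linear speed of block below 0.02 m/s and value of joint boom below 0.006 m), for 0.2 s.
2. the lock button is pushed in with the slide still home (value of joint lock above 0.0055 m and value of joint boom below 0.006 m), for 0.1 s.
3. the magnifier is held with its pointer on the long mark (y of pointer in the frame of mark between -0.004 and 0.004 m and contact force between the fingers and magnifier above 1.5 N and velocity of joint boom between -0.01 and 0.01 m/s), for 0.3 s.
At the end, for the whole second after the job is handed in: Block released, upright on the bench, back within 4 mm of the bar, square within 5 degrees, centre within 28 mm of the bar's middle, tubes facing away; lock button in; fingers hold the magnifier still (1.5 N or more), pointer within 4 mm of the long mark (all of step 3 and x of block in the frame of bar_face between 0.02 and 0.029 m and x of open_face in the frame of bar_face above 0.046 m and y of block in the frame of bar_face between -0.028 and 0.028 m and angle between the x axis of block and the x axis of bar_face, either way round below 0.09 rad and angle between block's own z axis and vertical below 0.05 rad and height (world z) of block below 0.004 m and contact force between the fingers and block below 0.1 N and linear speed of block below 0.02 m/s and value of joint lock above 0.0055 m); the arm keeps its last pose, push and grip.
It fails at once if a bystander is moved by more than 30 mm (distance of any of vial, jar, flask, tipbox, beadpot, pipette, tray from where it was at the start of the episode above 0.03 m).
It also fails if it takes over 64 s, if anything falls off the work surface, if the arm or the gripper's body presses on something with over 40 N, if the wrist force passes 120 N, or if a joint passes its speed limit or range.

## Working session

There is one attempt and no reset: what is moved stays moved. The work goes in short steps, Python scripts to look and compute and a shell command to move; the robot and the scene stay as the last step left them, time stands still between calls to the robot, and variables do not carry over. Pictures are saved under pics/ and viewed, at most 13 in all, crops included, and the job is handed in when it is done.

```bash
mkdir -p pics; python3 - <<'E'
from cell import ctrl
import cv2,numpy as np
s=ctrl.read_state();print({k:np.round(v,3).tolist() for k,v in s.items()})
for n in("top","side"):
    d=ctrl.get_image(n);np.save(f"pics/{n}0.npy",d["pixels"]);cv2.imwrite(f"pics/{n}0.png",cv2.resize(d["pixels"][:,:,::-1],None,fx=1.5,fy=1.5))
    print(n,d["fx"],d["fy"],d["cx"],d["cy"],[k for k in d],np.round(d["pose"],3).tolist())
E
```

```text
{'clock': 0.0, 'qpos': [-1.37, 0.629, 0.038, 1.518, -0.027, 0.996, -0.02], 'qd': [-0.0, -0.001, -0.001, 0.001, 0.002, 0.001, -0.0], 'tau': [-0.0, -56.34, 1.227, -19.345, 0.011, 0.01, -0.0], 'eef_pos': [171.17, 626.396, 230.401], 'tool_rot': [-3.14, 0.0, 2.875], 'force': [0.545, -0.19, 0.205], 'torque': [-0.046, 0.031, 0.014], 'gripper_force': 0.0, 'width': 85.344}
top 407.9166803435349 407.9166803435349 254.7687203334986 192.17694135878085 ['pixels', 'fx', 'fy', 'cx', 'cy', 'pose'] [[-0.018, 0.993, -0.114, 439.063], [-1.0, -0.019, -0.009, 45.305], [-0.011, 0.114, 0.993, 1461.116], [0.0, 0.0, 0.0, 1.0]]
side 370.0744959871674 370.0744959871674 255.0893418828364 187.8347297310456 ['pixels', 'fx', 'fy', 'cx', 'cy', 'pose'] [[-0.977, 0.168, -0.131, 419.906], [-0.213, -0.759, 0.616, 727.832], [0.004, 0.629, 0.777, 922.42], [0.0, 0.0, 0.0, 1.0]]
```

View pics/top0.png

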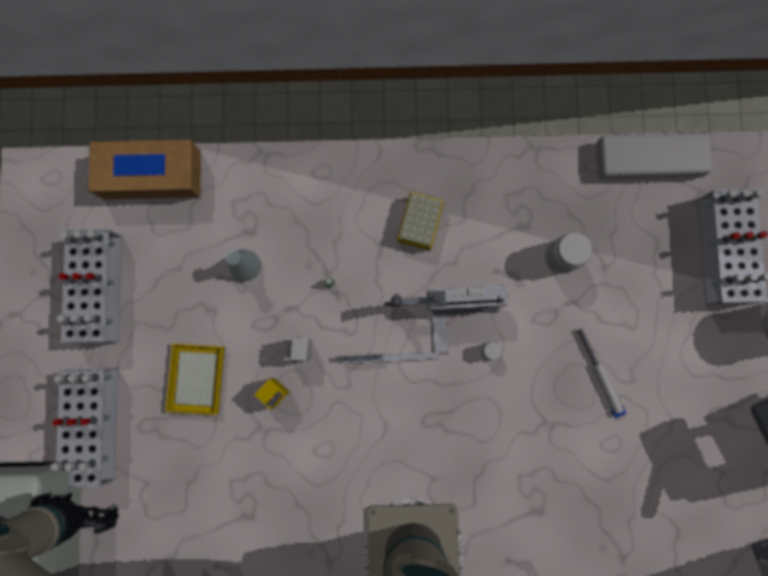

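View pics/side0.png

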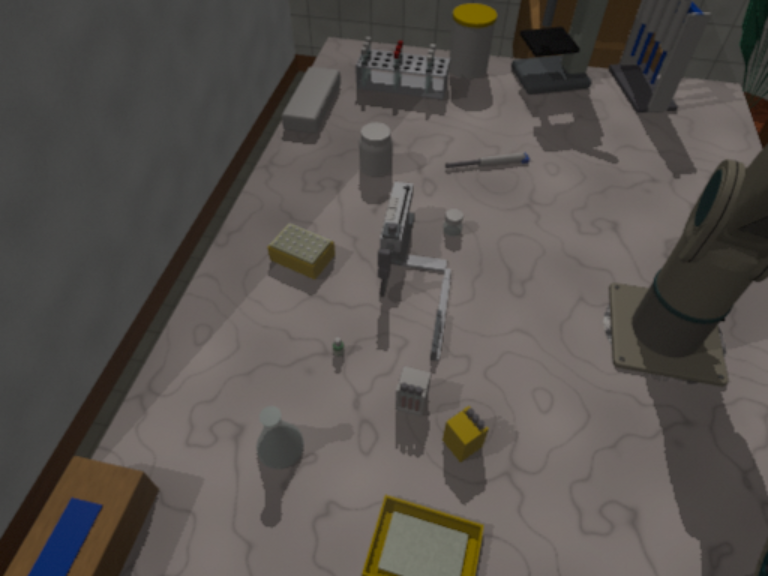

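The top view (1.5x pixels) shows:
- The white block is at (298,349).
- The slide and its housing run from (395,300) to (505,297).
- The stop bar is at about (335–378,357), with its mounting arm running on to (445,350).

What could be taken for the block:
- The yellow look-alike at (270,393).
- The white beadpot at (490,351).
- The tube racks at (90,285).

I choose the white one at (298,349), which is the only white one with three tubes, facing the side camera. I'll check it in a close crop.

```bash
python3 - <<'E'
import cv2,numpy as np
a=np.load("pics/top0.npy")[:,:,::-1];b=np.load("pics/side0.npy")[:,:,::-1]
c=cv2.resize(a[180:260,180:345],(792,384),interpolation=cv2.INTER_CUBIC)   #4.8x
d=cv2.resize(b[115:285,240:340],(0,0),fx=3.4,fy=3.4)
cv2.imwrite("pics/c1.png",c);cv2.imwrite("pics/c2.png",d)
E
```

```text
(no output)
```

View pics/c1.png

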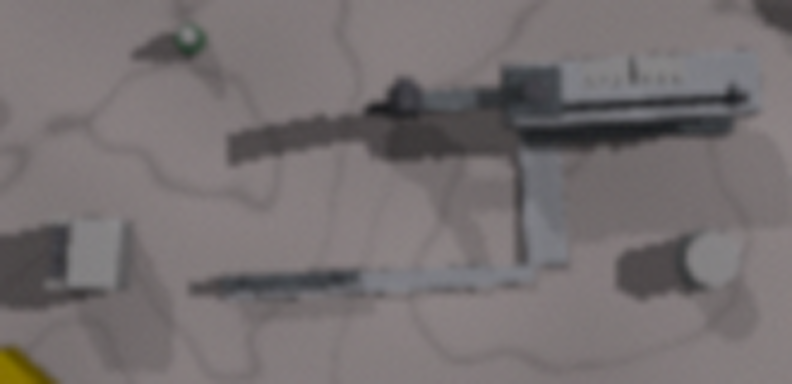

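View pics/c2.png

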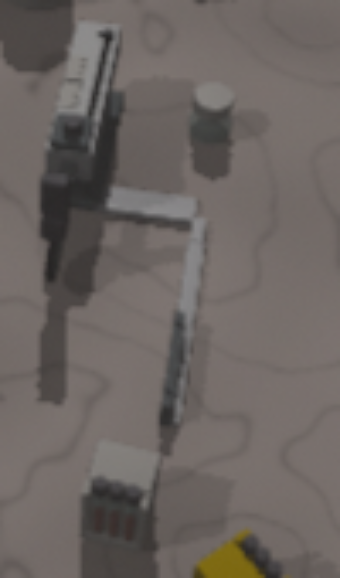

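The crops show the white block with its three grey caps and red tubes, at c1 (95,255). It is the right one, with the tubes facing world +y. The bar runs from c1 (190,288) to about (360,275). The tab is near (405,92), the button near (530,80), the long mark at (632,70) and the pointer at (738,97). Next I measure them.

```bash
cat > h.py <<'E'
import numpy as np,cv2
from cell import ctrl
def cam(n):
    d=ctrl.get_image(n);return d
def plane(d,u,v,z):
    P=np.array(d["pose"]);r=P[:3,:3]@np.array([(u-d["cx"])/d["fx"],-(v-d["cy"])/d["fy"],-1]);o=P[:3,3]
    return o+r*(z-o[2])/r[2]
def pix(d,X):
    P=np.array(d["pose"]);c=P[:3,:3].T@(np.array(X)-P[:3,3]);return np.array([d["cx"]+d["fx"]*c[0]/-c[2],d["cy"]-d["fy"]*c[1]/-c[2]])
def two(d1,p1,d2,p2):
    a=plane(d1,*p1,0);b=plane(d1,*p1,100);c=plane(d2,*p2,0);e=plane(d2,*p2,100)
    u=b-a;v=e-c;t=np.linalg.lstsq(np.c_[u,-v],c-a,rcond=None)[0];p,q=a+u*t[0],c+v*t[1];return (p+q)/2,np.linalg.norm(p-q)
E
python3 - <<'E'
from h import *
np.set_printoptions(precision=1,suppress=True)
T=cam("top");S=cam("side")
c=lambda u,v:((u+.5)/4.8-.5+180,(v+.5)/4.8-.5+180)
e=lambda u,v:((u+.5)/3.4-.5+240,(v+.5)/3.4-.5+115)
for n,p,z in[("mark",(632,70),95),("pointer",(740,97),96),("lock",(527,80),117),("tab",(405,90),136),("blockTL",(68,219),75),("TR",(128,222),75),("BR",(123,292),75),("BL",(64,290),75),("bar+y end",(190,288),30),("bar other",(360,275),30)]:
    print(n,plane(T,*c(*p),z))
for n,p,z in[("button side",(73,128),117),("tabside",(55,182),136),("barend side",(168,422),30),("mark side",(72,83),95),("pointer s",(105,33),96)]:
    print(n,plane(S,*e(*p),z))
g=cv2.cvtColor(T["pixels"],cv2.COLOR_RGB2GRAY)
m=(g>145).astype(np.uint8)
w=m[215:250,185:212];print(g[222:246:2,188:210])
E
```

```text
mark [ 585.  -131.8   95. ]
pointer [ 564.4 -206.3   96. ]
lock [577.1 -56.4 117. ]
tab [569.9  28.1 136. ]
blockTL [488.9 267.4  75. ]
TR [486. 225.  75.]
BR [436.9 228.7  75. ]
BL [439.1 270.3  75. ]
bar+y end [438.8 185.9  30. ]
bar other [446.   62.2  30. ]
button side [567.1 -49.9 117. ]
tabside [565.6  33.7 136. ]
barend side [438.5 179.3  30. ]
mark side [ 584.1 -129.2   95. ]
pointer s [ 566.6 -204.4   96. ]
[[120 120 120 120 120 120 120 121 121 120 122 122 123 122 124 124 124 124
  125 125 125 126]
 [120 120 121 120 122 121 121 121 120 116 114 115 116 120 122 124 124 123
  123 124 126 126]
 [111 106 106 105 105 107 108 120 128 128 126 126 127 129 131 133 131 116
  107 109 120 125]
 [ 76  73  68  64  61  65  90 118 129 130 129 129 131 130 130 132 128 109
   94  99 112 122]
 [ 74  74  69  66  61  65  93 120 128 128 130 130 130 130 130 131 122 104
   93  98 106 115]
 [ 71  70  67  67  62  72 111 128 129 130 130 129 130 130 131 129 118 101
   92  95 103 110]
 [ 69  70  66  58  55  70 107 124 128 129 128 129 129 130 130 127 111  97
   92  94 103 108]
 [ 73  70  65  64  59  74 114 128 129 129 129 129 130 129 130 128 109  95
   92  97 101 106]
 [ 75  86  93  93  89  93 117 128 128 127 126 128 128 130 130 126 104  89
   91 101 103 103]
 [ 75  83  87  87  82  78  74  73  72  73  78  82  86  91 102 107  99  94
   98 104 107 105]
 [ 71  72  73  74  74  77  81  81  79  83  93 100 100 100 104 106 107 107
  107 109 108 107]
 [ 93  95 106 110 113 115 116 111 107 103 103 103 105 106 106 106 107 107
  108 108 108 108]]
```

```bash
python3 - <<'E'
from h import *
T=cam("top")["pixels"][:,:,::-1];S=cam("side")["pixels"][:,:,::-1]
a=cv2.resize(T[188:246,215:347],None,fx=6,fy=6,interpolation=cv2.INTER_CUBIC)
b=cv2.resize(cv2.rotate(S[118:243,250:306],cv2.ROTATE_90_CLOCKWISE),None,fx=4.4,fy=4.4,interpolation=cv2.INTER_CUBIC)
o=np.zeros((600,800,3),np.uint8);o[:a.shape[0],:a.shape[1]]=a;o[350:350+b.shape[0],:b.shape[1]]=b
print(a.shape,b.shape);cv2.imwrite("pics/d1.png",cv2.convertScaleAbs(o,alpha=1.6,beta=-40))
E
```

```text
(348, 792, 3) (246, 550, 3)
```

View pics/d1.png

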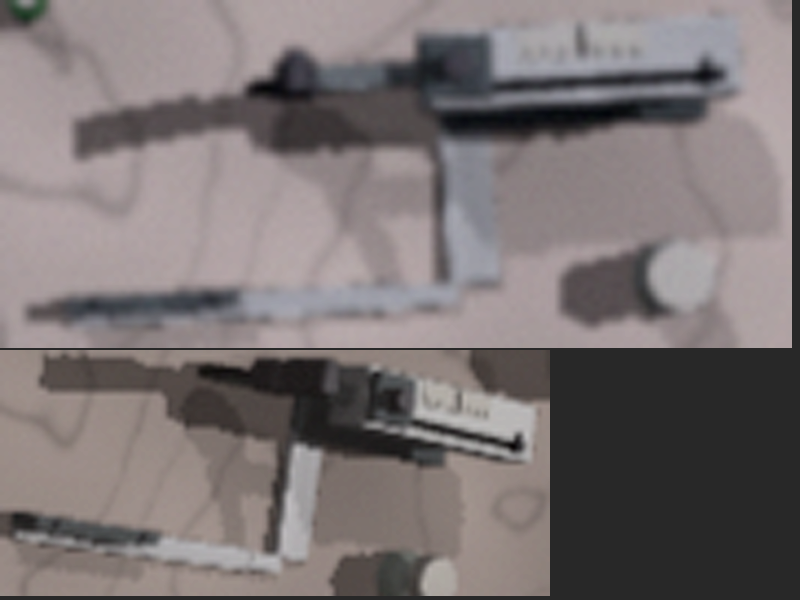

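The enhanced crop has the top view at 6x and the side view turned 90° at 4.4x. It shows:
- The dark bar top from (65,303) to (238,297).
- The collar around (454,67).
- The long mark at (581,40).
- The pointer tip at (710,70).
- The tab at (296,68).

In the side part, the button is at (393,397), the pointer at (518,440) and the mark at (458,402).

```bash
python3 - <<'E'
from h import *
np.set_printoptions(precision=1,suppress=True)
T=cam("top");S=cam("side")
c=lambda p:((p[0]+.5)/6-.5+215,(p[1]+.5)/6-.5+188)
e=lambda p:((p[1]-350+.5)/4.4-.5+250,118+124-((p[0]+.5)/4.4-.5))
def yaw(p,q,z):
    d=plane(T,*c(p),z)-plane(T,*c(q),z);return np.degrees(np.arctan2(-d[0],d[1]))
print("yaws",yaw((65,303),(238,296),30),yaw((493,27),(737,14),95),yaw((440,108),(735,88),95),yaw((65,323),(238,314),0),yaw((493,87),(700,73),96),yaw((240,290),(440,285),30))
for n,p,z in[("bar+",(65,303),30),("bar-",(238,297),30),("f+",(65,297),30),("f-",(238,290),30),("collar",(454,67),106),("lock",(456,62),117),("tab",(296,66),136),("mark",(581,42),95),("pointer",(712,70),96)]: print(n,plane(T,*c(p),z))
for n,p,z in[("lock",(393,397),117),("tab",(315,373),136),("mark",(458,402),95),("ptr",(518,440),96),("bar+",(12,519),30),("bar-",(158,537),30)]: print("side",n,plane(S,*e(p),z))
for n,p,q in[("lock",(456,62),(393,397)),("mark",(581,42),(458,402)),("ptr",(712,70),(518,440)),("bar+",(65,303),(12,519))]: print(n,*two(T,c(p),S,e(q)))
g=cv2.cvtColor(T["pixels"],cv2.COLOR_RGB2GRAY)
# block top white mask
m=np.zeros_like(g);m[222:244,190:208]=(g[222:244,190:208]>116)&(g[222:244,190:208]<136)
k=cv2.connectedComponentsWithStats(m)
m2=(k[1]==k[1][230,200]).astype(np.uint8);cs=max(cv2.findContours(m2,0,1)[0],key=cv2.contourArea)
r=cv2.minAreaRect(cs);print(r);print([plane(T,*p,75)[:2] for p in cv2.boxPoints(r)])
E
```

```text
yaws 1.254187397476614 1.9501558830386472 2.7910411672196704 1.9134986122817599 2.780130296316753 0.3733469813701318
bar+ [443.7 164.1  30. ]
bar- [445.3  63.4  30. ]
f+ [447.2 164.1  30. ]
f- [449.4  63.4  30. ]
collar [569.8 -59.9 106. ]
lock [571.5 -60.2 117. ]
tab [569.2  28.3 136. ]
mark [ 583.6 -132.2   95. ]
pointer [ 566.3 -204.7   96. ]
side lock [568.9 -46.1 117. ]
side tab [566.2  44.1 136. ]
side mark [ 582.9 -133.1   95. ]
side ptr [ 567.8 -202.6   96. ]
side bar+ [440.9 182.7  30. ]
side bar- [447.  67.  30.]
lock [572.5 -61.5 101. ] 1.2932771735450985
mark [ 583.1 -132.1   95.9] 0.799475947210123
ptr [ 567.4 -205.    93.9] 1.6708043262761265
bar+ [442.7 166.3   3. ] 2.30087493712026
((198.5, 230.5), (17.0, 17.0), 90.0)
[array([500.1, 280.2]), array([499. , 222.4]), array([441.6, 222.7]), array([442.7, 280.3])]
```

Measured in world coordinates:
- Station yaw is about 2°.
- bar_face is about (450,114).
- The block centre is about (463,252), with yaw about 86°. The size and the mark/pointer heights check out.
- The tab is at (568,28) and the lock at (571,-60).
- The pull is about 73 mm.

Now I approach above the block.

```bash
python3 -m handwheel '[[[0,0,0],[-0.0317,-0.0237,0],0],[[0,0,0],[-0.0317,-0.0237,0],0],[[0,0,0],[-0.0317,-0.0237,0],0],[[0,0,0],[-0.0317,-0.0237,0],0],[[0,0,0],[-0.0317,-0.0237,0],0]]'
python3 -m handwheel '[[[0,0,0],[-0.0317,-0.0237,0],0],[[0,0,0],[-0.0317,-0.0237,0],0],[[0,0,0],[-0.0317,-0.0237,0],0],[[0,0,0],[-0.0317,-0.0237,0],0],[[0,0,0],[-0.0317,-0.0237,0],0]]'
python3 -m handwheel '[[[0,0,0],[-0.0317,-0.0237,0],0],[[0,0,0],[-0.0317,-0.0237,0],0],[[0,0,7],[0,0,0],0],[[0,0,7],[0,0,0],0],[[0,0,7],[0,0,0],0]]'
python3 -m handwheel '[[[0,0,7],[0,0,0],0],[[0,0,7],[0,0,0],0],[[0,0,7],[0,0,0],0],[[0,0,7],[0,0,0],0],[[0,0,7],[0,0,0],0]]'
python3 -m handwheel '[[[0,0,7],[0,0,0],0],[[0,0,7],[0,0,0],0],[[0,0,7],[0,0,0],0],[[0,0,1.7],[0,0,0],0],[[0,0,0],[0,0,0],0]]'
```

```text
clock: 0.82
eef_pos: [293.9, 469.4, 231.5]
tool_rot: [3.141, 0.0, 2.875]
force: [-0.0, 0.4, -0.9]
width: 85.1
gripper_force: 0.0
clock: 1.23
eef_pos: [415.6, 313.2, 231.6]
tool_rot: [3.141, 0.0, 2.875]
force: [1.2, 0.8, -0.2]
width: 85.5
gripper_force: 0.0
clock: 1.65
eef_pos: [464.1, 251.1, 231.5]
tool_rot: [3.141, -0.0, 2.499]
force: [-0.2, 0.1, 0.2]
width: 85.7
gripper_force: 0.0
clock: 2.07
eef_pos: [463.4, 252.5, 231.5]
tool_rot: [3.141, -0.0, 1.891]
force: [0.1, -0.7, 0.1]
width: 85.1
gripper_force: 0.0
clock: 2.48
eef_pos: [463.2, 252.5, 231.3]
tool_rot: [3.141, 0.0, 1.503]
force: [-0.1, -0.3, -0.1]
width: 85.4
gripper_force: 0.0
```

```bash
python3 -m handwheel '[[[0,0,0],[0,0,0.04],0],[[0,0,0],[0,0,0.04],0],[[0,0,0],[0,0,0.04],0],[[0,0,0],[0,0,0.02],0],[[0,0,0],[0,0,0],0]]'
python3 - <<'E'
from h import *
T=cam("top")["pixels"][:,:,::-1];S=cam("side")["pixels"][:,:,::-1]
a=cv2.resize(T[200:270,160:240],None,fx=5,fy=5);b=cv2.resize(S[210:310,230:350],None,fx=3.3,fy=3.3)
o=np.zeros((360,800,3),np.uint8);o[:350,:400]=a;o[:330,400:796]=b;cv2.imwrite("pics/e1.png",cv2.convertScaleAbs(o,alpha=1.6,beta=-40))
E
```

```text
clock: 2.9
eef_pos: [460.3, 251.1, 87.3]
tool_rot: [-3.134, 0.004, 1.504]
force: [-0.2, 0.1, 0.5]
width: 85.4
gripper_force: 0.0
```

View pics/e1.png

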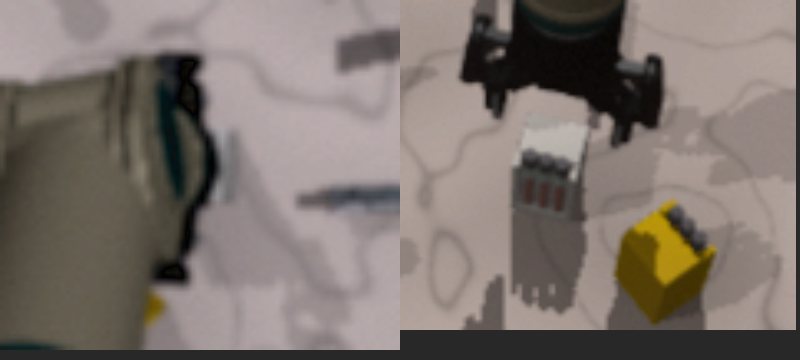

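The side crop shows the open fingers straddling the white block at (550,165). The yellow look-alike at (665,260) is clear of them. Next I lower and grip.

```bash
python3 -m handwheel '[[[0,0,0],[0,0,0.03],0],[[0,0,0],[0,0,0.03],0],[[0,0,0],[0,0,0],0],[[0,0,0],[0,0,0],1],[[0,0,0],[0,0,0],1]]'
python3 -m handwheel '[[[0,0,0],[0,0,0],1],[[0,0,0],[0,0,0],1],[[0,0,0],[0,0,0],1],[[0,0,0],[0,0,0],1],[[0,0,0],[0,0,0],1]]'
```

```text
clock: 3.42
eef_pos: [464.9, 253.0, 33.5]
tool_rot: [3.139, -0.002, 1.501]
force: [-0.1, -0.3, 0.1]
width: 64.1
gripper_force: 0.0
clock: 3.83
eef_pos: [464.8, 253.2, 33.8]
tool_rot: [3.138, -0.002, 1.501]
force: [-0.6, 0.4, 6.0]
width: 49.4
gripper_force: 62.9
```

```bash
python3 -m handwheel '[[[0,0,0],[0,0,-0.02],1],[[0,0,0],[0,0,-0.02],1],[[0,0,7],[0,0,0],1],[[0,0,7],[0,0,0],1],[[0,0,7],[0,0,0],1]]'
python3 -m handwheel '[[[0,0,7],[0,0,0],1],[[0,0,7],[0,0,0],1],[[0,0,7],[0,0,0],1],[[0,0,7],[0,0,0],1],[[0,0,7],[0,0,0],1]]'
python3 -m handwheel '[[[0,0,7],[0,0,0],1],[[0,0,7],[0,0,0],1],[[0,0,7],[0,0,0],1],[[0,0,7],[0,0,0],1],[[0,0,0],[0,0,0],1]]'
python3 -m handwheel '[[[0,0,0],[0,0,0],1],[[0,0,0],[0,0,0],1]]'
```

```text
clock: 4.25
eef_pos: [464.0, 253.2, 73.4]
tool_rot: [3.14, -0.003, 1.129]
force: [0.2, -0.2, -1.7]
width: 49.2
gripper_force: 63.0
clock: 4.67
eef_pos: [463.7, 253.2, 72.8]
tool_rot: [-3.14, -0.002, 0.519]
force: [0.1, -0.2, -2.5]
width: 49.5
gripper_force: 62.9
clock: 5.08
eef_pos: [463.4, 253.3, 72.4]
tool_rot: [-3.14, -0.001, 0.033]
force: [-0.8, 1.1, -2.3]
width: 49.4
gripper_force: 62.9
clock: 5.25
eef_pos: [463.4, 252.9, 72.0]
tool_rot: [-3.141, -0.001, 0.039]
force: [-0.6, -0.1, -2.4]
width: 49.3
gripper_force: 62.9
```

```bash
python3 -m handwheel '[[[0,0,0],[0.024,0,0],1],[[0,0,0],[0,0.035,0],1],[[0,0,0],[0,0.035,0],1],[[0,0,0],[0,0.035,0],1],[[0,0,0],[0,0.034,0],1]]'
python3 -m handwheel '[[[0,0,0],[0,0,0.018],1],[[0,0,0],[0,0,0.018],1],[[0,0,0],[0,0,0],1],[[0,0,0],[0,0,0],1]]'
python3 - <<'E'
from h import *
T=cam("top")["pixels"][:,:,::-1];S=cam("side")["pixels"][:,:,::-1]
a=cv2.resize(T[190:250,205:295],None,fx=5,fy=5);b=cv2.resize(S[150:250,240:340],None,fx=3.4,fy=3.4)
o=np.zeros((360,800,3),np.uint8);o[:300,:450]=a;o[:340,455:795]=b;cv2.imwrite("pics/f1.png",cv2.convertScaleAbs(o,alpha=1.6,beta=-40))
E
```

```text
clock: 5.67
eef_pos: [492.3, 112.9, 71.7]
tool_rot: [-3.141, -0.001, 0.038]
force: [0.8, -1.4, -2.2]
width: 49.1
gripper_force: 63.0
clock: 6.0
eef_pos: [491.9, 114.3, 35.4]
tool_rot: [-3.141, 0.001, 0.036]
force: [-0.3, -0.3, -1.4]
width: 49.6
gripper_force: 63.2
```

View pics/f1.png

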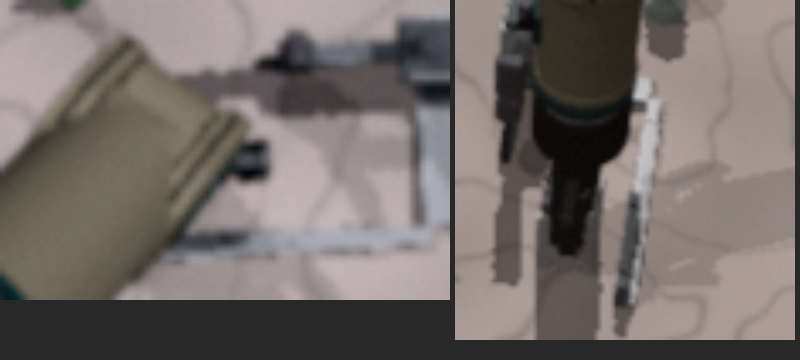

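The crop shows the block held in front of the bar, with clearance to it. The bar top is at right crop (635,230) and the gripper at (570,210). I'll edge back towards the bar and watch the force.

```bash
python3 -m handwheel '[[[0,0,0],[-0.005,0,0.001],1],[[0,0,0],[-0.004,0,0],1],[[0,0,0],[-0.002,0,0],1],[[0,0,0],[0,0,0],1]]'
python3 -m handwheel '[[[0,0,0],[-0.002,0,0],1],[[0,0,0],[0,0,0],1]]'
python3 -m handwheel '[[[0,0,0],[-0.002,0,0],1],[[0,0,0],[0,0,0],1]]'
python3 -m handwheel '[[[0,0,0],[-0.001,0,0],1],[[0,0,0],[0,0,0],1]]'
```

```text
clock: 6.43
eef_pos: [480.1, 114.3, 34.5]
tool_rot: [-3.141, 0.001, 0.036]
force: [-0.2, -0.5, -1.5]
width: 49.4
gripper_force: 63.2
clock: 6.6
eef_pos: [478.8, 114.0, 34.4]
tool_rot: [-3.141, 0.0, 0.035]
force: [-0.1, -0.2, -2.0]
width: 49.3
gripper_force: 63.2
clock: 6.77
eef_pos: [476.8, 113.8, 34.3]
tool_rot: [-3.142, 0.0, 0.035]
force: [0.4, -0.6, -2.8]
width: 49.6
gripper_force: 63.2
clock: 6.93
eef_pos: [476.0, 113.7, 34.3]
tool_rot: [-3.142, 0.0, 0.035]
force: [0.0, -0.2, -2.1]
width: 49.6
gripper_force: 63.2
```

```bash
python3 -m handwheel '[[[0,0,0],[-0.001,0,0],1],[[0,0,0],[0,0,0],1]]'
python3 -m handwheel '[[[0,0,0],[-0.001,0,0],1],[[0,0,0],[0,0,0],1]]'
python3 -m handwheel '[[[0,0,0],[-0.001,0,0],1],[[0,0,0],[0,0,0],1]]'
```

```text
clock: 7.1
eef_pos: [475.0, 113.7, 34.2]
tool_rot: [-3.142, 0.0, 0.035]
force: [-0.1, 0.2, -1.9]
width: 49.7
gripper_force: 63.2
clock: 7.27
eef_pos: [473.9, 113.7, 34.3]
tool_rot: [-3.142, 0.0, 0.035]
force: [-0.9, 0.9, -1.3]
width: 49.3
gripper_force: 63.2
clock: 7.43
eef_pos: [472.9, 113.7, 34.3]
tool_rot: [-3.142, 0.0, 0.035]
force: [0.9, -0.1, -2.5]
width: 49.3
gripper_force: 63.2
```

```bash
python3 -m handwheel '[[[0,0,0],[-0.001,0,0],1],[[0,0,0],[0,0,0],1]]' | grep -E 'eef|force: \['
python3 -m handwheel '[[[0,0,0],[-0.001,0,0],1],[[0,0,0],[0,0,0],1]]'| grep -E 'eef|force: \['
python3 -m handwheel '[[[0,0,0],[-0.001,0,0],1],[[0,0,0],[0,0,0],1]]'| grep -E 'eef|force: \['
```

```text
eef_pos: [471.9, 113.6, 34.3]
force: [-0.4, -0.4, -1.7]
eef_pos: [470.9, 113.6, 34.3]
force: [0.4, 0.2, -2.3]
eef_pos: [470.5, 113.5, 34.4]
force: [1.3, 0.3, -2.2]
```

```bash
python3 -m handwheel '[[[0,0,0],[-0.001,0,0],1],[[0,0,0],[0,0,0],1]]' | grep -E 'eef|force: \[|rot'
python3 -m handwheel '[[[0,0,0],[-0.001,0,0],1],[[0,0,0],[0,0,0],1]]'| grep -E 'eef|force: \[|rot'
```

```text
eef_pos: [470.4, 113.5, 34.5]
tool_rot: [3.141, -0.002, 0.035]
force: [3.5, 0.2, -3.7]
eef_pos: [470.4, 113.5, 34.6]
tool_rot: [3.141, -0.004, 0.035]
force: [4.8, 0.5, -4.6]
```

Contact with the bar is at x = 470.4. Now I lower to the bench.

```bash
python3 -m handwheel '[[[0,0,0],[0,0,0.001],1],[[0,0,0],[0,0,0],1]]' | grep -E 'eef|force: \[|rot'
python3 -m handwheel '[[[0,0,0],[0,0,0.001],1],[[0,0,0],[0,0,0],1]]'| grep -E 'eef|force: \[|rot'
```

```text
eef_pos: [470.4, 113.4, 33.8]
tool_rot: [3.141, -0.004, 0.035]
force: [5.8, 0.5, -1.6]
eef_pos: [470.5, 113.4, 33.6]
tool_rot: [-3.141, -0.005, 0.035]
force: [3.4, 0.9, 8.4]
```

```bash
python3 -m handwheel '[[[0,0,0],[0,0,-0.001],1],[[0,0,0],[0,0,0],0],[[0,0,0],[0,0,0],0],[[0,0,0],[0,0,0],0],[[0,0,0],[0,0,0],0]]'
python3 -m handwheel '[[[0,0,0],[0,0,0],0],[[0,0,0],[0,0,0],0]]'
python3 -m handwheel '[[[0,0,0],[0,0,-0.02],0],[[0,0,0],[0,0,-0.04],0],[[0,0,0],[0,0,-0.04],0],[[0,0,0],[0,0,-0.04],0],[[0,0,0],[0,0,-0.04],0]]'
```

```text
clock: 9.02
eef_pos: [467.1, 113.4, 33.1]
tool_rot: [-3.141, 0.002, 0.035]
force: [0.4, -0.5, -0.0]
width: 85.3
gripper_force: 0.0
clock: 9.18
eef_pos: [467.7, 113.4, 33.2]
tool_rot: [3.142, 0.001, 0.035]
force: [-0.2, -0.3, 0.3]
width: 85.6
gripper_force: 0.0
clock: 9.6
eef_pos: [467.3, 113.0, 214.9]
tool_rot: [3.141, 0.001, 0.034]
force: [0.9, 0.7, -0.3]
width: 85.6
gripper_force: 0.0
```

```bash
python3 -m handwheel '[[[0,0,0],[0.0196,0.0348,0],1],[[0,0,0],[0.0196,0.0348,0],1],[[0,0,0],[0.0196,0.0348,0],1],[[0,0,0],[0.0196,0.0348,0],1],[[0,0,0],[0.0196,0.0348,0],1]]'
python3 -m handwheel '[[[0,0,0],[0,0,0],1],[[0,0,0],[0,0,0],1],[[0,0,0],[0,0,0],1],[[0,0,0],[0,0,0],1],[[0,0,0],[0,0,0],1]]'
python3 - <<'E'
from h import *
T=cam("top")["pixels"][:,:,::-1];S=cam("side")["pixels"][:,:,::-1]
a=cv2.resize(T[185:250,205:345],None,fx=5.7,fy=5.7,interpolation=2);b=cv2.resize(cv2.rotate(S[110:245,245:315],0),None,fx=3.2,fy=3.2,interpolation=2)
o=np.zeros((600,800,3),np.uint8);o[:a.shape[0],:a.shape[1]]=a;o[372:372+b.shape[0],:b.shape[1]]=b;print(a.shape,b.shape)
cv2.imwrite("pics/g1.png",cv2.convertScaleAbs(o,alpha=1.6,beta=-40))
E
```

```text
clock: 10.02
eef_pos: [572.7, -58.1, 213.2]
tool_rot: [-3.141, 0.0, 0.036]
force: [0.4, 0.7, -0.4]
width: 25.8
gripper_force: 0.0
clock: 10.43
eef_pos: [571.7, -55.0, 213.0]
tool_rot: [-3.14, 0.001, 0.037]
force: [-1.3, 0.2, 0.2]
width: 0.0
gripper_force: 0.0
(370, 798, 3) (224, 432, 3)
```

View pics/g1.png

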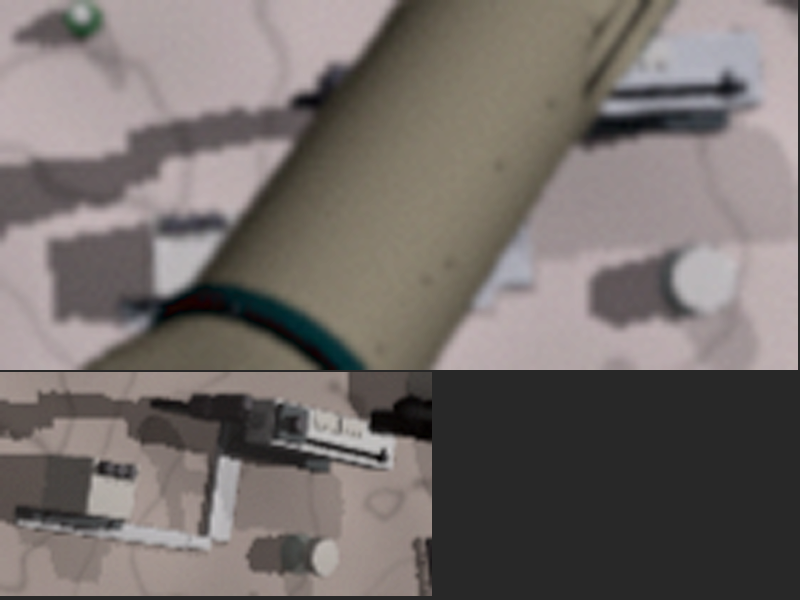

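The picture shows the block seated at top crop (190,255), with its caps on the side away from the bar. In the side view the block is at (112,490), flush with the bar. Next I check the block's y and the button prediction.

```bash
python3 - <<'E'
from h import *
np.set_printoptions(precision=1,suppress=True)
T=cam("top");S=cam("side")
ct=lambda p:((p[0]+.5)/5.7-.5+205,(p[1]+.5)/5.7-.5+185)
print("block +y edge",plane(T,*ct((155,262)),75),"bar+y end",plane(T,*ct((122,308)),30))
fs=lambda X:((lambda q:((134-(q[1]-110)+.5)*3.2-.5,(q[0]-245+.5)*3.2+372-.5))(pix(S,X)))
for X in[(571,-61,117),(571,-61,106),(570,-79,106),(572,-43,106),(568,28,136),(568,28,93),(475,139,75),(475,89,75)]:print(X,np.array(fs(X)))
E
```

```text
block +y edge [468.5 138.5  75. ] bar+y end [441.8 162.1  30. ]
(571, -61, 117) [303.3 423. ]
(571, -61, 106) [295.2 422.8]
(570, -79, 106) [308.  427.6]
(572, -43, 106) [282.2 418. ]
(568, 28, 136) [248.8 406.4]
(568, 28, 93) [217.5 406.2]
(475, 139, 75) [ 91.8 483.7]
(475, 89, 75) [136.9 493.3]
```

```bash
python3 -m handwheel '[[[0,0,0],[0,0.005,0.03],1],[[0,0,0],[0,0,0.03],1],[[0,0,0],[0,0,0.025],1],[[0,0,0],[0,0,0],1],[[0,0,0],[0,0,0],1]]'| grep -E 'eef|force: \[|clock'
python3 -m handwheel '[[[0,0,0],[0,0,0.004],1],[[0,0,0],[0,0,0.004],1],[[0,0,0],[0,0,0.002],1],[[0,0,0],[0,0,0],1]]'| grep -E 'eef|force: \['
```

```text
clock: 11.05
eef_pos: [571.7, -61.7, 127.8]
force: [0.9, -1.2, 0.3]
eef_pos: [572.7, -61.8, 118.7]
force: [-1.3, 0.1, -0.1]
```

```bash
python3 -m handwheel '[[[0,0,0],[0,0,0.002],1],[[0,0,0],[0,0,0.002],1],[[0,0,0],[0,0,0],1]]'| grep -E 'eef|force: \['
python3 -m handwheel '[[[0,0,0],[0,0,0.002],1],[[0,0,0],[0,0,0.002],1],[[0,0,0],[0,0,0],1]]'| grep -E 'eef|force: \['
python3 -m handwheel '[[[0,0,0],[0,0,0.002],1],[[0,0,0],[0,0,0],1]]'| grep -E 'eef|force: \['
```

```text
eef_pos: [572.9, -62.0, 114.6]
force: [0.3, 0.3, 2.2]
eef_pos: [572.8, -62.0, 110.2]
force: [1.8, -0.1, 1.7]
eef_pos: [573.0, -62.1, 110.0]
force: [-2.8, 2.7, 15.6]
```

The button is fully in, with the stop reached at 110 mm and 15.6 N. Now I go up and over to the tab with half-open fingers.

```bash
python3 -m handwheel '[[[0,0,0],[0,0,0],1],[[0,0,0],[0,0,-0.02],1],[[0,0,0],[0,0,-0.04],1],[[0,0,0],[0,0,-0.035],0.4],[[0,0,0],[0,0,0],0.4]]'| grep -E 'eef|force: \[|clock|width'
python3 -m handwheel '[[[0,0,0],[0,-0.03,0],0.4],[[0,0,0],[0,-0.03,0],0.4],[[0,0,0],[0,-0.03,0],0.4],[[0,0,0],[0,0,0],0.4],[[0,0,0],[0,0,0],0.4]]'| grep -E 'eef|force: \[|width'
python3 -m handwheel '[[[0,0,0],[0,0,0.03],0.4],[[0,0,0],[0,0,0.03],0.4],[[0,0,0],[0,0,0],0.4],[[0,0,0],[0,0,0],0.4]]'| grep -E 'eef|force: \[|width'
python3 - <<'E'
from h import *
T=cam("top");S=cam("side")
b=cv2.resize(S["pixels"][110:245,225:325,::-1],None,fx=4.4,fy=4.4,interpolation=2)
a=cv2.resize(T["pixels"][185:250,225:290,::-1],None,fx=5,fy=5,interpolation=2)
o=np.zeros((600,800,3),np.uint8);o[:b.shape[0],:b.shape[1]]=b;o[:325,450:775]=a
cv2.imwrite("pics/h1.png",cv2.convertScaleAbs(o,alpha=1.6,beta=-40))
E
```

```text
clock: 12.47
eef_pos: [575.5, -63.9, 209.0]
force: [0.1, -0.6, 0.4]
width: 23.5
eef_pos: [568.6, 30.4, 202.4]
force: [-0.4, -0.5, -0.1]
width: 50.9
eef_pos: [568.1, 26.5, 142.5]
force: [1.1, -0.7, 0.7]
width: 51.1
```

View pics/h1.png

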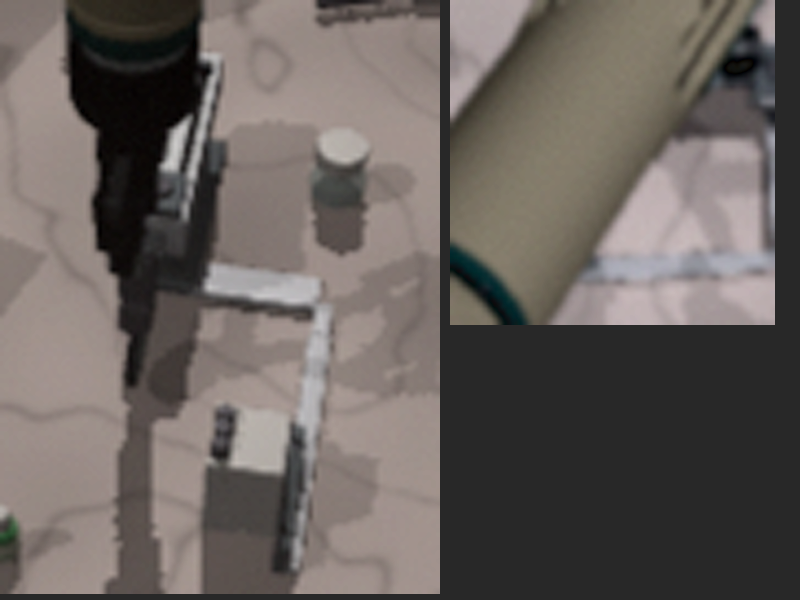

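The picture shows the block still seated at (255,450). The gripper at (115,200) hides the tab, so I descend watching the force.

```bash
python3 -m handwheel '[[[0,0,0],[0,0,0.008],0.4],[[0,0,0],[0,0,0.006],0.4],[[0,0,0],[0,0,0],0.4]]'| grep -E 'eef|force: \[|width'
python3 -m handwheel '[[[0,0,0],[0,0,0.014],0.4],[[0,0,0],[0,0,0.014],0.4],[[0,0,0],[0,0,0],0.4]]'| grep -E 'eef|force: \[|width'
python3 -m handwheel '[[[0,0,0],[0,0,0],1],[[0,0,0],[0,0,0],1],[[0,0,0],[0,0,0],1],[[0,0,0],[0,0,0],1],[[0,0,0],[0,0,0],1]]'
```

```text
eef_pos: [568.8, 28.2, 128.8]
force: [-0.0, 0.3, 0.1]
width: 51.0
eef_pos: [567.8, 28.5, 99.5]
force: [-0.7, 1.2, -0.2]
width: 51.3
clock: 14.23
eef_pos: [569.9, 27.1, 102.3]
tool_rot: [3.141, -0.002, 0.035]
force: [0.3, -2.3, 4.2]
width: 13.4
gripper_force: 59.0
```

The tab is held (13.4 mm). I pull most of the way and then look.

```bash
python3 -m handwheel '[[[0,0,0],[0,-0.006,0],1],[[0,0,0],[0,-0.012,0],1],[[0,0,0],[0,-0.016,0],1],[[0,0,0],[0,-0.016,0],1],[[0,0,0],[0,-0.01,0],1]]'| grep -E 'eef|force: \[|width'
python3 -m handwheel '[[[0,0,0],[0,-0.006,0],1],[[0,0,0],[0,-0.004,0],1],[[0,0,0],[0,0,0],1],[[0,0,0],[0,0,0],1],[[0,0,0],[0,0,0],1]]'
python3 - <<'E'
from h import *
T=cam("top");S=cam("side")
a=cv2.resize(T["pixels"][185:215,275:345,::-1],None,fx=11,fy=11,interpolation=2)
b=cv2.resize(cv2.rotate(S["pixels"][112:172,245:290,::-1],0),None,fx=6,fy=6,interpolation=2)
o=np.zeros((600,800,3),np.uint8);o[:a.shape[0],:a.shape[1]]=a;o[330:330+b.shape[0],:b.shape[1]]=b;print(a.shape,b.shape)
cv2.imwrite("pics/i1.png",cv2.convertScaleAbs(o,alpha=1.6,beta=-40))
E
```

```text
eef_pos: [567.8, 88.0, 102.3]
force: [-0.6, -5.0, 6.3]
width: 13.3
clock: 15.07
eef_pos: [567.5, 97.1, 102.3]
tool_rot: [3.14, -0.002, 0.035]
force: [-0.3, -4.8, 6.8]
width: 13.4
gripper_force: 59.8
(330, 770, 3) (270, 360, 3)
```

View pics/i1.png

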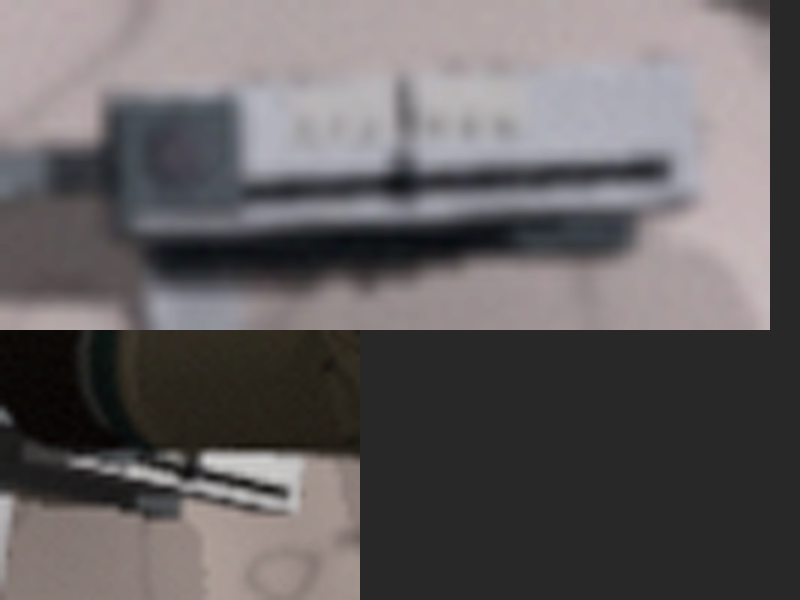

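The top crop shows the pointer at (402,180), nearly in line with the long mark at (404,100). I refine this to sub-pixel level.

```bash
python3 - <<'E'
from h import *
np.set_printoptions(precision=2,suppress=True)
T=cam("top");g=cv2.cvtColor(T["pixels"],cv2.COLOR_RGB2GRAY).astype(float)
print(g[191:205,305:318].astype(int))
def cen(r,bg):
    w=np.clip(bg-g[r,306:318],0,None);return (w*np.arange(306,318)).sum()/w.sum()
ys=np.radians(2.0)
for r in range(192,204):
    row=g[r,306:318];bg=np.percentile(row,50)-3
    u=cen(r,bg);X=plane(T,u,r,95.5);print(r,round(u,2),X[:2],"station y",-np.sin(ys)*X[0]+np.cos(ys)*X[1])
E
```

```text
[[130 131 133 133 134 132 125 129 134 134 127 125 129]
 [131 132 135 136 137 132 112 125 136 138 137 137 138]
 [137 137 138 139 139 130 102 118 137 139 140 140 140]
 [139 138 139 139 138 131 102 112 133 137 137 139 137]
 [133 135 137 133 136 130 100 103 125 129 135 136 129]
 [127 131 133 126 133 132 103 105 122 120 128 132 120]
 [128 133 131 123 132 132 111 114 127 126 131 133 126]
 [135 135 132 128 133 125 110 118 132 136 135 134 134]
 [135 133 133 132 129 108  91  99 122 125 126 123 124]
 [116 114 114 111 107  85  66  71  94  95  91  90  88]
 [ 75  68  65  64  59  45  40  45  56  57  55  59  58]
 [ 63  64  71  74  71  60  54  64  80  88  90  91  92]
 [102 104 110 114 112 102  94  99 116 123 123 116 113]
 [112 113 114 114 113 109 102 103 108 109 103  96  88]]
192 311.06 [ 592.32 -131.28] station y -151.86753671535598
193 311.21 [ 588.92 -131.66] station y -152.13062752941983
194 311.36 [ 585.53 -132.05] station y -152.3996248774862
195 311.57 [ 582.14 -132.61] station y -152.84767604159984
196 312.18 [ 578.72 -134.56] station y -154.67469039128778
197 311.1 [ 575.41 -130.82] station y -150.82365990026986
198 311.07 [ 572.04 -130.6 ] station y -150.48285519713446
199 311.14 [ 568.66 -130.71] station y -150.47771797270946
200 311.48 [ 565.27 -131.75] station y -151.39654768052975
201 311.0 [ 561.93 -130.03] station y -149.5610584143225
202 310.12 [ 558.62 -126.98] station y -146.40234840084872
203 310.37 [ 555.24 -127.7 ] station y -146.99709386515048
```

```bash
python3 -m handwheel '[[[0,0,0],[0,0.0015,0],1],[[0,0,0],[0,0,0],1],[[0,0,0],[0,0,0],1],[[0,0,0],[0,0,0],1],[[0,0,0],[0,0,0],1]]'
python3 -m handwheel '[[[0,0,0],[0,0,0],1],[[0,0,0],[0,0,0],1],[[0,0,0],[0,0,0],1],[[0,0,0],[0,0,0],1],[[0,0,0],[0,0,0],1]]' | grep eef
python3 - <<'E'
from h import *
T=cam("top");g=cv2.cvtColor(T["pixels"],cv2.COLOR_RGB2GRAY).astype(float)
ys=np.radians(2.0)
for r in (193,194,198,199,200):
    row=g[r,306:318];w=np.clip(np.percentile(row,50)-3-row,0,None);u=(w*np.arange(306,318)).sum()/w.sum();X=plane(T,u,r,95.5);print(r,round(u,2),round(-np.sin(ys)*X[0]+np.cos(ys)*X[1],1))
S=cam("side");b=S["pixels"][110:245,225:325,::-1]
cv2.imwrite("pics/j1.png",cv2.convertScaleAbs(cv2.resize(b,None,fx=4.4,fy=4.4,interpolation=2),alpha=1.6,beta=-40))
E
```

```text
clock: 15.63
eef_pos: [567.5, 95.2, 102.3]
tool_rot: [3.14, -0.002, 0.034]
force: [0.4, -5.1, 6.5]
width: 12.8
gripper_force: 59.7
eef_pos: [567.6, 95.2, 102.3]
193 311.23 -152.2
194 311.35 -152.4
198 311.73 -152.7
199 311.57 -151.9
200 311.66 -152.0
```

View pics/j1.png

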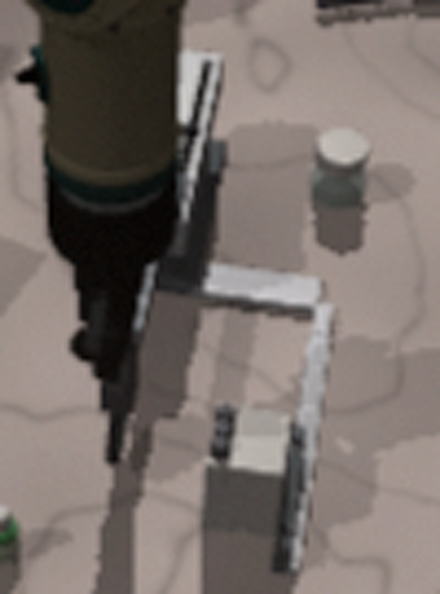

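The pointer (-152.2) and the mark (-152.3) agree, and the tab is held still at 59.7 N. The block is still seated at (255,450). I hand the job in.

```bash
python3 -c "
from cell import ctrl;print(ctrl.finish_job())"
```

```text
the job is handed in; nothing more can be done
None
```

The job is handed in (no verdict came back): the block stands flush against the bar with its tubes facing away, the lock button is in, and the magnifier is held with its pointer within about 0.5 mm of the long mark by the top camera.

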